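# Skewer the red napkin rings and hang them on the stand

### The arm

A 6-joint arm with a two-finger parallel gripper is mounted at the origin on the work surface. World frame = base frame: x ahead of the robot, y to its left, z up, the work surface at z = 0. Lengths are in mm, angles in rad, forces in N, time in s.
With the tool pointing down it reaches from about 300 to 775 mm from the base axis. Payload 14.6 kg.
Tool frame: the origin (TCP) lies at the very end of the fingers, on their centre line; the grasp point (between the pads) lies 19 mm behind it; z points along the fingers, y is the direction in which the jaws open and shut (so a half turn about z gives the same grasp; the last joint's range is limited). The gripper opens to 85 mm and grips with 20 to 120 N. Pads are 22 mm wide; open, the fingers measure 114 mm over their backs; the gripper's body (76 mm by 85 mm) begins 54 mm behind the grasp point. The pads swing forward as they close: fully open they stand 13 mm farther back than shut.
Start: joints at [-1.352, 0.3, 1.521, -0, 1.321, -0.067], TCP at [155.052, -527.682, 195.781] pointing down, gripper open.
Joint ranges: [-3.03, 3.03], [-0.79, 2.21], [0.23, 2.52], [-1.04, 4.18], [0, 3.07], [-2.55, 2.55]. Speed limits (rad/s): [2.22, 2.22, 2.57, 3.14, 3.14, 3.14].

### API

Orientations are given as a unit quaternion [x, y, z, w].
In Python, from station import ctrl gives the robot as it stands. Calls block until the motion is done:
- ctrl.reach(position, orientation): joint-space move of the TCP to a pose.
- ctrl.move_linear(position, orientation=None, rate=150): straight line of the TCP; orientation=None keeps the orientation; rate is the mean speed in mm/s.
- ctrl.move_j(angles): joint-space move.
- ctrl.grip(opening, grip_force=None): finger opening in mm; grip_force is the grip in N (None keeps the last); returns when the fingers have stopped.
- ctrl.hold(seconds).
- ctrl.inverse_kinematics(position, orientation): joint angles nearest the present ones, or None.
- ctrl.get_image(name): name is "side" or "top"; returns a dict with "pixels" (400x640x3 uint8, red, green, blue), "K" (3x3 intrinsics, pixels), "dist" ([k1, k2, p1, p2, k3] as OpenCV has them; the pictures are not rectified), "R" (3x3) and "t" (3): a world point X has camera coordinates R X + t. Camera axes: x right, y down, z forward; pixel columns grow to the right and rows downward; lengths in mm; the calibration is good to about 2 mm. A picture is of the moment at which its call begins. There is no depth.
A pose or a line that the arm cannot do raises ctrl.PlanningError and nothing moves.
- ctrl.close_job(): hands the job in, once; it reports no verdict.
Readings, each from a call of its own:
- ctrl.read_time_s(): time.
- ctrl.read_qpos(): joint angles.
- ctrl.read_qd(): joint speeds.
- ctrl.read_joint_torque(): joint torques, N m.
- ctrl.read_ee_pos(): TCP position.
- ctrl.read_eef_rot(): TCP orientation.
- ctrl.read_ft_force(): force on the tool from outside, world axes, zero at the start.
- ctrl.read_moment(): the same for the moment, N m.
- ctrl.read_opening(): finger opening in mm.
Only numpy, scipy, OpenCV 4.12 (cv2) and the standard library are available. Lean on these libraries where they do the work, as an engineer would, in place of code of your own. Each camera call takes 0.05 s, during which the arm holds its last target.

### The job

Take the steel skewer from its forked stand by its wooden handle and run it through both red napkin rings where they stand in their rack. Lift the two off together on the skewer, and lay it back across both forks of its stand with the two rings hanging between the forks, then let go. The blue rings are not wanted.

Things in the scene. Friction and masses are not known exactly. Their poses are not given: they have to be found in the camera images.
- skewer_handle (a point): centre of the skewer's wooden handle (60 long on x, 22 wide, 24 tall). A steel rod, diameter 8, runs from the handle's end (x = 30) along +x, on the axis, to its blunt tip at x = 167 mm. Loose, 75 g, balances at x = 70. At the start it lies level in the stand's forks, handle towards the robot and 94 mm from the stand's centre, axis 96 mm above the cabinet top.
- skewer_stand: fixed dark-wood skewer stand, origin at the underside's centre, x away from the robot, z up. Two forks 8 mm thick at x = -44 and +44, 80 mm clear between them. Each is a 90 degree V, 50 mm wide at its top (116 high), bottom 90 high: the rod rests along x with its axis 96 high. A ring hung on it reaches down to 45 mm. Base 110 x 80 x 15.
- ring_near_center (a point): hole centre of the nearer of two red napkin rings standing on edge in one rack, coaxial, centres 30 mm apart. Outer diameter 64, hole 46, width 14 mm along the hole; loose, about 25 g. x is the hole's axis: level, away from the robot within 15 degrees of straight ahead; y and z may be turned about it. Centre 72 mm above the cabinet top at the start.
- ring_far_center (a point): hole centre of the farther red ring, the same as the nearer one. Their fixed light-wood rack (90 along x, 80 wide, 60 tall, centred between the rings) holds the lowest 20 mm of each ring in a slot that is open upwards and leaves the holes clear; lifted 25 mm, the rings are free. A like rack with blue rings stands elsewhere.
Things that resemble listed ones, but are neither listed nor needed, are in the scene too. Leave any pink or yellow look-alike of the part that bears ring_far_center alone. Leave any green look-alike of the part that bears ring_near_center alone.

How it is judged (in metres and radians):
On the way, in this order (a step that is already met when the one before it is completed fails the run):
1. the skewer's rod passes through both red rings, still standing in their rack (x of ring_near_center in the frame of skewer_handle between 0.035 and 0.158 m and y of ring_near_center in the frame of skewer_handle between -0.024 and 0.024 m and z of ring_near_center in the frame of skewer_handle between -0.024 and 0.024 m and x of ring_far_center in the frame of skewer_handle between 0.035 and 0.158 m and y of ring_far_center in the frame of skewer_handle between -0.024 and 0.024 m and z of ring_far_center in the frame of skewer_handle between -0.024 and 0.024 m and height (world z) of each of ring_near_center, ring_far_center below 0.09 m), for 0.1 s.
2. both red rings are lifted clear together on the skewer (x of ring_near_center in the frame of skewer_handle between 0.035 and 0.158 m and y of ring_near_center in the frame of skewer_handle between -0.024 and 0.024 m and z of ring_near_center in the frame of skewer_handle between -0.024 and 0.024 m and x of ring_far_center in the frame of skewer_handle between 0.035 and 0.158 m and y of ring_far_center in the frame of skewer_handle between -0.024 and 0.024 m and z of ring_far_center in the frame of skewer_handle between -0.024 and 0.024 m and height (world z) of each of ring_near_center, ring_far_center above 0.112 m), for 0.2 s.
At the end, for the whole second after the job is handed in: Skewer let go in both forks of its stand (handle within 15 mm sideways and 10 mm in height of its resting place, rod within 7 degrees of the stand's x axis), both red rings on its rod, hanging between the forks (centres within 36 mm of the stand's centre along x, 60 to 95 mm high) (x of ring_near_center in the frame of skewer_handle between 0.035 and 0.158 m and y of ring_near_center in the frame of skewer_handle between -0.024 and 0.024 m and z of ring_near_center in the frame of skewer_handle between -0.024 and 0.024 m and x of ring_far_center in the frame of skewer_handle between 0.035 and 0.158 m and y of ring_far_center in the frame of skewer_handle between -0.024 and 0.024 m and z of ring_far_center in the frame of skewer_handle between -0.024 and 0.024 m and x of ring_near_center in the frame of skewer_stand between -0.036 and 0.036 m and z of ring_near_center in the frame of skewer_stand between 0.06 and 0.095 m and x of ring_far_center in the frame of skewer_stand between -0.036 and 0.036 m and z of ring_far_center in the frame of skewer_stand between 0.06 and 0.095 m and y of skewer_handle in the frame of skewer_stand between -0.015 and 0.015 m and z of skewer_handle in the frame of skewer_stand between 0.086 and 0.106 m and angle between the x axis of skewer_handle and the x axis of skewer_stand, either way round below 0.12 rad); the robot touches nothing.
It also fails if it takes over 54 s, if anything falls off the work surface, if the arm or the gripper's body presses on something with over 40 N, if the wrist force passes 120 N, or if a joint passes its speed limit or range.

## Working session

There is one attempt and no reset: what is moved stays moved. The work goes in short steps, each a Python script; the robot and the scene stay as the last script left them, time stands still between calls to the robot, and variables do not carry over. Pictures are saved under pics/ and viewed, and the job is handed in when it is done.

```bash
ls; mkdir -p pics; python3 - <<'E'
from station import ctrl
import cv2,pickle
for n in("side","top"):
    d=ctrl.get_image(n); cv2.imwrite(f"pics/{n}0.png",d["pixels"][:,:,::-1]); pickle.dump(d,open(f"{n}0.pkl","wb"))
    print(n,d["K"],d["dist"],d["R"],d["t"])
print(ctrl.read_time_s(),ctrl.read_eef_rot(),ctrl.read_opening())
E
```

```text
pics
side [[472.783111     0.         318.9504178 ]
 [  0.         472.783111   190.44657904]
 [  0.           0.           1.        ]] [-0.08592696  0.          0.          0.          0.        ] [[ 0.92406284 -0.38192758 -0.01546555]
 [-0.29411512 -0.68459596 -0.66695177]
 [ 0.24413963  0.620854   -0.74494037]] [-573.37564008  228.82877314 1035.23785984]
top [[401.5071686    0.         324.15002475]
 [  0.         401.5071686  194.61991395]
 [  0.           0.           1.        ]] [-0.04166002  0.          0.          0.          0.        ] [[-0.00917923 -0.99963643 -0.02535245]
 [-0.99906664  0.01023829 -0.04196467]
 [ 0.04220898  0.02494359 -0.99879739]] [-8.03038215e-02  6.15547493e+02  9.76521452e+02]
0.1 [ 9.89806912e-01  1.42415016e-01 -2.30675026e-05 -4.89354186e-04] 85.46446780515814
```

```bash
sleep 1; ls pics
```

```text
side0.png
top0.png
```

View pics/side0.png

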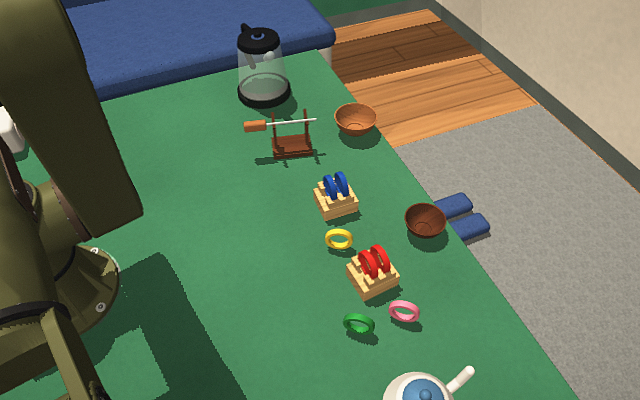

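View pics/top0.png

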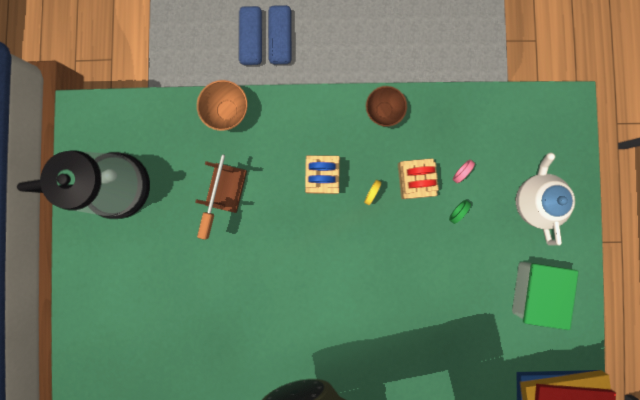

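Candidates, top view: red pair in a light-wood rack at (421,178), and a blue pair in a similar rack at (322,173). Loose rings are yellow (373,192), green (460,211) and pink (464,171). The red pair fits the description. The skewer handle is at (205,227), with its tip near (222,156). Next I'll confirm with a crop and measure.

```bash
cat > h.py <<'E'
import numpy as np,cv2
def ray(d,uv):
    p=cv2.undistortPoints(np.array(uv,float).reshape(-1,1,2),d["K"],d["dist"]).reshape(-1,2)
    R=np.array(d["R"]);t=np.array(d["t"])
    return -R.T@t, np.c_[p,np.ones(len(p))]@R
def onz(d,uv,z):
    c,v=ray(d,uv); return c+v*((z-c[2])/v[:,2])[:,None]
def tri(d1,u1,d2,u2):
    c1,v1=ray(d1,[u1]);c2,v2=ray(d2,[u2])
    A=np.c_[v1[0],-v2[0]];s=np.linalg.lstsq(A,c2-c1,rcond=None)[0]
    a=c1+v1[0]*s[0];b=c2+v2[0]*s[1]
    return (a+b)/2,np.linalg.norm(a-b)
def blobs(m,amin=15):
    n,l,s,c=cv2.connectedComponentsWithStats(m.astype(np.uint8))
    return [(i,s[i],c[i],l==i) for i in range(1,n) if s[i][4]>=amin]
def hsv(d): return cv2.cvtColor(d["pixels"],cv2.COLOR_RGB2HSV)
def pts(m):
    y,x=np.nonzero(m);return np.c_[x,y].astype(float)
E
python3 - <<'E'
from h import *
import pickle
np.set_printoptions(precision=1,suppress=True)
D={n:pickle.load(open(n+"0.pkl","rb")) for n in("side","top")}
roi={"top":{"stand":(190,145,255,250),"red":(395,150,445,205)},"side":{"stand":(235,100,325,165),"red":(340,235,405,300)}}
tiles=[]
for n in D:
    H=hsv(D[n]);
    for k,(x0,y0,x1,y1) in roi[n].items():
        crop=D[n]["pixels"][y0:y1,x0:x1,::-1]; tiles.append(cv2.resize(crop,(400,300),interpolation=cv2.INTER_CUBIC))
        M=np.zeros(H.shape[:2],bool);M[y0:y1,x0:x1]=1
        if k=="red":
            m=M&((H[...,0]<6)|(H[...,0]>174))&(H[...,1]>170)&(H[...,2]>90)
            for b in blobs(m): print(n,"red",b[1],b[2])
            m2=M&(H[...,0]>10)&(H[...,0]<28)&(H[...,1]>60)&(H[...,2]>120)
            for b in blobs(m2,60): print(n,"rack",b[1],b[2])
        else:
            m=M&(H[...,0]>5)&(H[...,0]<16)&(H[...,1]>140)&(H[...,2]>150)
            for b in blobs(m): print(n,"handle",b[1],b[2], cv2.minAreaRect(pts(b[3]).astype(np.float32)))
            m=M&(H[...,1]<90)&(H[...,2]>120)
            for b in blobs(m,5):
                P=pts(b[3]);print(n,"rod",b[1],b[2],P[P[:,1].argmin()],P[P[:,1].argmax()],P[P[:,0].argmin()],P[P[:,0].argmax()])
            m=M&((H[...,0]<14))&(H[...,2]<150)&(H[...,1]>120)
            for b in blobs(m,10): print(n,"dark",b[1],b[2])
cv2.imwrite("pics/crop.png",np.vstack([np.hstack(tiles[2:]),np.hstack(tiles[:2])]))
E
```

```text
side handle [244 120  22   7 110] [254.  122.8] ((254.4207763671875, 122.70792388916016), (5.0746893882751465, 21.393299102783203), 84.2894058227539)
side rod [266 118  51   8 139] [291.2 121.1] [307. 118.] [267. 125.] [266. 123.] [316. 118.]
side dark [304 109   3  10  19] [304.7 113.4]
side dark [272 112   2  10  19] [272.5 116.7]
side dark [272 121  41  38 835] [291.6 144.6]
side dark [244 122  22  10 114] [255.1 127.8]
side red [358 245  32  34 655] [373.9 260.7]
side rack [340 235  13  14  95] [347.  241.3]
side rack [ 346  255   54   45 1135] [370.1 279.2]
top handle [198 213  13  26 206] [204.  225.5] ((204.00003051757812, 225.50003051757812), (8.00367546081543, 25.223705291748047), 14.03624439239502)
top rod [207 154  18  60 248] [215.6 183.1] [222. 154.] [208. 213.] [207. 208.] [224. 154.]
top rod [196 213   7  27  30] [199.1 227.3] [202. 213.] [200. 239.] [196. 235.] [202. 213.]
top dark [196 162  22  44 166] [210.  183.8]
top dark [ 213  165   33   47 1037] [229.2 188.3]
top dark [206 214   7  24  44] [209.1 225.5]
top red [408 167  27   8 175] [420.8 170.5]
top red [409 180  27   8 164] [422.  183.3]
top rack [398 159  41  40 966] [416.4 179.2]
```

View pics/crop.png

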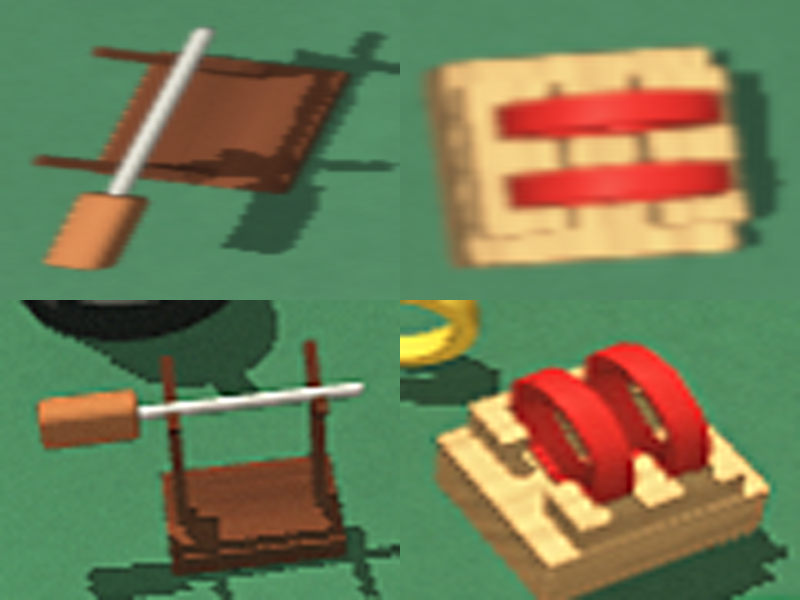

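The crop confirms it. Two red rings stand on edge in the light-wood rack (top view (420.8,170.5) and (422,183.3)), with the holes running away from the robot. The skewer lies in its dark forks, rod tip at (223,154) top and (316,118) side. Next I'll turn these into poses.

```bash
python3 - <<'E'
from h import *
import pickle
np.set_printoptions(precision=1,suppress=True)
D={n:pickle.load(open(n+"0.pkl","rb")) for n in("side","top")}
T=D["top"];S=D["side"];H=hsv(T)
print("cam",ray(T,[[0,0]])[0],ray(S,[[0,0]])[0])
def roi(x0,y0,x1,y1):
    M=np.zeros(H.shape[:2],bool);M[y0:y1,x0:x1]=1;return M
# rings
m=roi(395,150,445,205)&((H[...,0]<6)|(H[...,0]>174))&(H[...,1]>170)&(H[...,2]>90)
for b in blobs(m):
    P=onz(T,pts(b[3]),97)[:,:2]; l=cv2.fitLine(P.astype(np.float32),cv2.DIST_L2,0,.01,.01).ravel()
    a=np.degrees(np.arctan2(l[1],l[0])); print("ring",P.mean(0),"extent y",P[:,1].min(),P[:,1].max(),"plane dir",a)
print(onz(T,[[420.8,170.5],[422,183.3]],97)[:,:2])
# skewer
m=roi(190,145,255,250)&(H[...,1]<90)&(H[...,2]>120)
b=max(blobs(m),key=lambda b:b[1][4])
P=onz(T,pts(b[3]),99)[:,:2];P=P[np.argsort(P[:,0])]
l=cv2.fitLine(P.astype(np.float32),cv2.DIST_HUBER,0,.01,.01).ravel()
dv=l[:2]*np.sign(l[0]);p0=l[2:];s=(P-p0)@dv
print("rod line",p0,dv,np.degrees(np.arctan2(dv[1],dv[0])),"len",s.min(),s.max(),"ends",p0+dv*s.min(),p0+dv*s.max())
print("handle from tip",p0+dv*(s.max()-167),"from base",p0+dv*(s.min()-30))
m=roi(190,145,255,250)&(H[...,0]>5)&(H[...,0]<16)&(H[...,1]>140)&(H[...,2]>150)
b=max(blobs(m),key=lambda b:b[1][4]);print("handle top",onz(T,[b[2]],105))
print("tip tri",tri(T,(223,154),S,(316.5,118)))
print("handle tri",tri(T,(204,226),S,(254.5,125)))
# stand base
m=roi(190,145,255,250)&(H[...,0]<14)&(H[...,2]<150)&(H[...,1]>120)
for p in [(214,163),(246,169),(239,211),(206.5,204)]: print("base corner?",onz(T,[p],15))
E
```

```text
cam [ 573.8  -30.7 1001.2] [ 344.4 -705.1  914.9]
ring [ 664.2 -226.3] extent y -256.24603270003206 -197.46297310628762 plane dir -84.34415
ring [ 635.1 -228.5] extent y -257.9039411650943 -199.20644481076997 plane dir -84.27615
[[ 664.1 -226.4]
 [ 635.2 -228.5]]
rod line [640.1 238.5] [ 1.  -0.2] -14.0366125 len -69.52576403231598 69.4444608229388 ends [572.7 255.4] [707.5 221.7]
handle from tip [545.5 262.2] from base [543.6 262.6]
handle top [[544.7 263.  105. ]]
tip tri (array([707.2, 222.6,  96.2]), np.float64(0.447822582315343))
handle tri (array([544.1, 266.8,  92.7]), np.float64(1.894329074862046))
base corner? [[697.1 267.9  15. ]]
base corner? [[681.1 187.4  15. ]]
base corner? [[577.  204.9  15. ]]
base corner? [[595.1 286.4  15. ]]
```

```bash
cat >> h.py <<'E'
def Q(deg):
    a=np.radians(deg)/2; return [float(np.cos(a)),float(np.sin(a)),0.,0.]
HX=np.array([545.,262.5]); SA=-14.0
E
python3 - <<'E'
from h import *
from station import ctrl
import pickle
np.set_printoptions(precision=2,suppress=True)
T=pickle.load(open("top0.pkl","rb"));H=hsv(T)
print("rack top corners", onz(T,[(400,162),(433,159),(437.5,195),(404,198.5)],60)[:,:2], onz(T,[(418.7,178.6)],60))
# silhouette mid ray at z=72
m=((H[...,0]<6)|(H[...,0]>174))&(H[...,1]>170)&(H[...,2]>90);m[:,:395]=0;m[:,445:]=0;m[:150]=0;m[205:]=0
for b in blobs(m):
    x,y,w,h,_=b[1]; print("centre y",onz(T,[(x+(w-1)/2,b[2][1])],72))
for off in (0,180):
  for p,a in((HX,SA),((555,-241),5),((440,-251),5)):
    print(off,ctrl.inverse_kinematics([*p,77.],Q(a+off)),ctrl.inverse_kinematics([*p,53.],Q(a+off)))
E
```

```text
rack top corners [[ 688.35 -186.07]
 [ 694.6  -263.6 ]
 [ 609.92 -272.3 ]
 [ 602.53 -193.9 ]] [[ 648.82 -229.12   60.  ]]
centre y [[ 666.69 -232.29   72.  ]]
centre y [[ 636.83 -233.99   72.  ]]
0 [ 0.39  0.54  1.48 -0.    1.13  2.2 ] [ 0.39  0.57  1.49 -0.    1.08  2.2 ]
0 [-0.47  0.54  1.48 -0.    1.13  1.01] [-0.47  0.57  1.49 -0.    1.08  1.01]
0 [-0.59  0.34  1.77 -0.    1.03  0.89] [-0.59  0.38  1.78 -0.    0.98  0.89]
180 [ 0.39  0.54  1.48 -0.    1.13 -0.94] [ 0.39  0.57  1.49 -0.    1.08 -0.94]
180 [-0.47  0.54  1.48 -0.    1.13 -2.13] [-0.47  0.57  1.49 -0.    1.08 -2.13]
180 [-0.59  0.34  1.77 -0.    1.03 -2.25] [-0.59  0.38  1.78 -0.    0.98 -2.25]
```

Rack and ring estimates agree: centre about (649.5,-232), axis about 5.4°, spacing about 30. Now the grasp.

```bash
python3 - <<'E'
from h import *
from station import ctrl
import pickle
np.set_printoptions(precision=2,suppress=True)
ctrl.reach([*HX,190.],Q(SA)); ctrl.grip(50)
ctrl.move_linear([*HX,77.],rate=120)
ctrl.grip(10,60)
print("open",ctrl.read_opening(),ctrl.read_ft_force())
ctrl.move_linear([*HX,151.],rate=80)
print(ctrl.read_time_s(),ctrl.read_opening(),ctrl.read_ee_pos(),ctrl.read_ft_force())
for n in("side","top"):
    d=ctrl.get_image(n); cv2.imwrite(f"pics/{n}1.png",d["pixels"][:,:,::-1]); pickle.dump(d,open(f"{n}1.pkl","wb"))
c=lambda n,x,y:cv2.resize(cv2.imread(f"pics/{n}1.png")[y:y+100,x:x+130],(520,400),interpolation=cv2.INTER_CUBIC)
cv2.imwrite("pics/g1.png",cv2.resize(np.hstack([c("side",220,60),c("top",160,140)]),(800,308)))
E
```

```text
open 10.044259093190892 [ 0.1  -0.4   0.55]
6.2583 10.046054185593622 [544.75 262.4  150.37] [ 1.3  -0.26 -0.17]
```

View pics/g1.png

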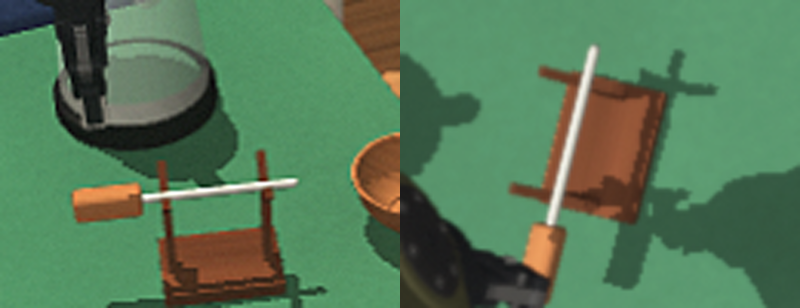

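The grasp missed. The fingers closed to the commanded 10 mm with nothing between them, and the handle is still in its forks. I'll check where the fingertips really are against the reported TCP.

```bash
python3 - <<'E'
from h import *
from station import ctrl
import pickle
np.set_printoptions(precision=2,suppress=True)
p=np.array(ctrl.read_ee_pos(),float);print(p,ctrl.read_eef_rot(),ctrl.read_qpos(),ctrl.read_time_s())
t=[]
for n in("side","top"):
    d=pickle.load(open(n+"1.pkl","rb"));im=d["pixels"][:,:,::-1].copy()
    X=np.array([p,p+[0,0,19]])
    u=cv2.projectPoints(X,cv2.Rodrigues(np.array(d["R"]))[0],np.array(d["t"]),d["K"],d["dist"])[0].reshape(-1,2);print(n,u)
    x0,y0=int(u[0,0])-50,int(u[0,1])-50
    im=cv2.resize(im[y0:y0+110,x0:x0+100],(400,440),interpolation=cv2.INTER_CUBIC)
    for q,c in zip(u,((255,0,255),(255,255,0))): cv2.circle(im,(int((q[0]-x0+.5)*4),int((q[1]-y0+.5)*4)),4,c,1)
    t.append(im)
cv2.imwrite("pics/proj.png",np.hstack(t))
E
```

```text
[544.78 262.41 150.36] [ 0.99 -0.12 -0.    0.  ] [ 0.39  0.46  1.41 -0.    1.27  2.2 ] 6.3583
side [[252.34 108.85]
 [251.47 102.98]]
top [[197.49 226.22]
 [194.41 226.55]]
```

View pics/proj.png

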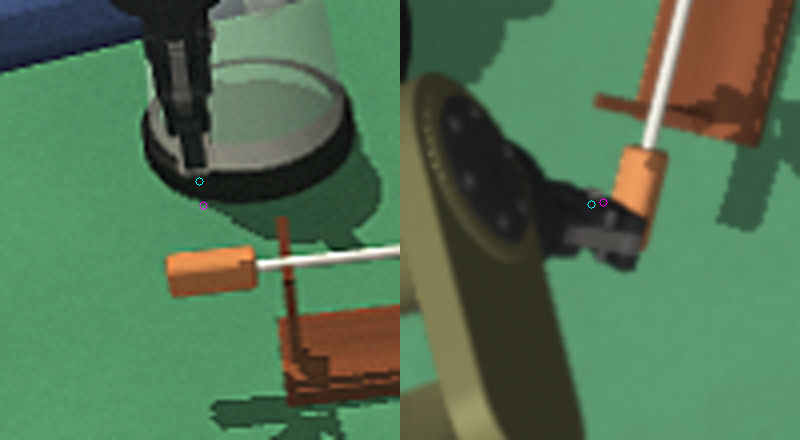

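```bash
python3 - <<'E'
from h import *
from station import ctrl
import pickle
np.set_printoptions(precision=2,suppress=True)
ctrl.grip(50)
print(ctrl.read_ee_pos(),ctrl.read_opening())
t=[]
for n in("side","top"):
    d=ctrl.get_image(n);pickle.dump(d,open(n+"2.pkl","wb"))
    im=d["pixels"][:,:,::-1].copy()
    x0,y0=(217,60) if n=="side" else (170,190)
    im=cv2.resize(im[y0:y0+70,x0:x0+50],(400,560),interpolation=cv2.INTER_CUBIC)
    im=np.clip(im.astype(float)*1.5,0,255).astype(np.uint8)
    t.append(im)
cv2.imwrite("pics/open.png",np.hstack(t))
E
```

```text
[544.99 262.5  150.97] 50.17157036956529
```

View pics/open.png

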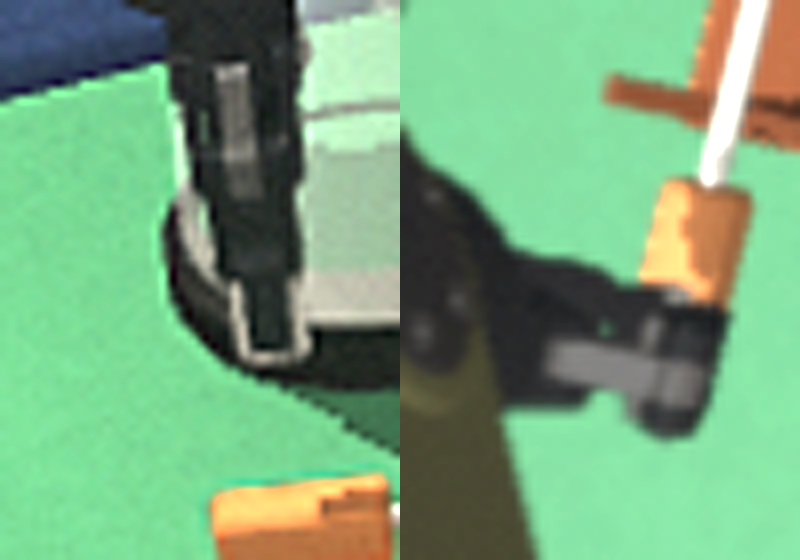

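```bash
python3 - <<'E'
from h import *
import pickle
np.set_printoptions(precision=1,suppress=True)
S=pickle.load(open("side2.pkl","rb"));T=pickle.load(open("top2.pkl","rb"))
d=np.array([np.cos(np.radians(-104)),np.sin(np.radians(-104)),0])
for D,n in((S,"side"),(T,"top")):
    X=np.array([545,262.5,151])+np.array([d*0,d*25,d*32,d*32+[0,0,13]])
    print(n,cv2.projectPoints(X,cv2.Rodrigues(np.array(D["R"]))[0],np.array(D["t"]),D["K"],D["dist"])[0].reshape(-1,2))
print(tri(S,(250.7,104),T,(203.5,237)),tri(S,(250.7,104),T,(206,237)))
E
```

```text
side [[252.4 108.6]
 [252.9 114.7]
 [253.  116.4]
 [252.4 112.4]]
top [[197.3 226.1]
 [208.5 228.9]
 [211.6 229.7]
 [209.8 229.9]]
(array([530.2, 233.3, 191.9]), np.float64(12.569622619409015)) (array([529.7, 227. , 196.4]), np.float64(10.973269328447444))
```

```bash
python3 - <<'E'
from h import *
from station import ctrl
import pickle
np.set_printoptions(precision=2,suppress=True)
print([ctrl.inverse_kinematics([500,-60,60],Q(a)) for a in(76,-104)])
ctrl.reach([500,-60,60],Q(76))
print(ctrl.read_ee_pos(),ctrl.read_opening(),ctrl.read_time_s())
t=[]
for n in("side","top"):
    d=ctrl.get_image(n);pickle.dump(d,open(n+"3.pkl","wb"))
    im=d["pixels"][:,:,::-1].copy()
    u=cv2.projectPoints(np.array(ctrl.read_ee_pos(),float)[None],cv2.Rodrigues(np.array(d["R"]))[0],np.array(d["t"]),d["K"],d["dist"])[0].ravel();print(n,u)
    x0,y0=int(u[0])-40,int(u[1])-60
    im=cv2.resize(im[y0:y0+100,x0:x0+80],(400,500),interpolation=cv2.INTER_CUBIC)
    im=np.clip(im.astype(float)*1.4,0,255).astype(np.uint8)
    cv2.circle(im,(int((u[0]-x0+.5)*5),int((u[1]-y0+.5)*5)),4,(255,0,255),1)
    t.append(im)
cv2.imwrite("pics/p3.png",np.hstack(t))
E
```

```text
[array([-0.19,  0.36,  1.79, -0.  ,  0.99,  0.05]), None]
[500.2  -59.74  60.12] 49.86536716174141 8.7833
side [279.75 226.66]
top [347.07 242.91]
```

View pics/p3.png

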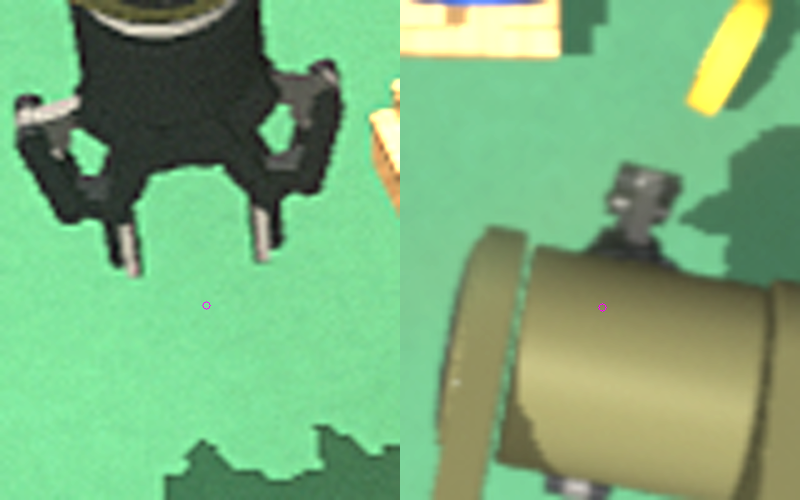

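In this clear view the open pads' tips (midpoint about (278.5,219.7)) sit about 7 px above the reported TCP. I'll shut the fingers to 22 mm, the handle's width, to see how much is pad swing. Then I'll lower to the table and look for contact.

```bash
python3 - <<'E'
from h import *
from station import ctrl
import pickle
np.set_printoptions(precision=2,suppress=True)
f0=None
t=[]
for op,z in((22,60),(22,12),(0,12)):
    ctrl.grip(op); ctrl.move_linear([500,-60,z],rate=100)
    f=np.array(ctrl.read_ft_force()); p=np.array(ctrl.read_ee_pos(),float)
    d=ctrl.get_image("side"); pickle.dump(d,open(f"s4_{op}_{z}.pkl","wb"))
    u=cv2.projectPoints(p[None],cv2.Rodrigues(np.array(d["R"]))[0],np.array(d["t"]),d["K"],d["dist"])[0].ravel();print(op,z,p,u,f,ctrl.read_opening())
    im=d["pixels"][:,:,::-1].copy();x0,y0=int(u[0])-26,int(u[1])-60
    im=cv2.resize(im[y0:y0+80,x0:x0+53],(265,400),interpolation=cv2.INTER_CUBIC)
    im=np.clip(im.astype(float)*1.4,0,255).astype(np.uint8)
    cv2.circle(im,(int((u[0]-x0+.5)*5),int((u[1]-y0+.5)*5)),4,(255,0,255),1)
    t.append(im)
print(ctrl.read_time_s())
cv2.imwrite("pics/p4.png",np.hstack(t))
E
```

```text
22 60 [500.   -60.02  60.02] [279.71 226.82] [-0.72  0.71  0.42] 21.984913659416094
22 12 [500.26 -60.04  12.36] [281.4  239.13] [ 0.62 -0.18 -0.2 ] 21.73948064109413
0 12 [499.99 -59.99  12.01] [281.3  239.24] [-0.53 -0.23 -0.69] 0.21940006933670828
11.1083
```

View pics/p4.png

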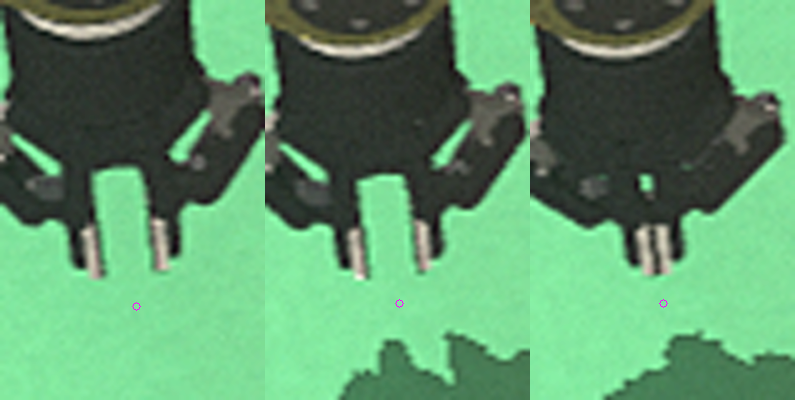

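```bash
python3 - <<'E'
from h import *
from station import ctrl
import pickle
np.set_printoptions(precision=2,suppress=True)
z=12
for z in (6,3,1,-1,-3,-5,-7,-9,-11,-13,-15,-17,-19,-21):
    ctrl.move_linear([500,-60,z],rate=60)
    f=np.array(ctrl.read_ft_force()); print(z,ctrl.read_ee_pos()[2],f)
    if abs(f[2])>4: break
d=ctrl.get_image("side"); im=d["pixels"][:,:,::-1]
cv2.imwrite("pics/p5.png",cv2.resize(im[180:260,230:330],(800,600),interpolation=cv2.INTER_CUBIC))
ctrl.move_linear([500,-60,60],rate=150)
print(ctrl.read_time_s())
E
```

```text
6 5.487439108328315 [ 0.41 -1.    0.37]
3 2.8169650723825073 [ 0.99  0.29 -0.34]
1 0.9154202482439949 [-0.95 -0.25  0.57]
-1 -1.0880319010813864 [0.27 0.37 0.02]
-3 -3.1341625902772328 [ 0.02  0.1  -0.  ]
-5 -5.149902076756703 [ 0.36 -0.35  0.63]
-7 -7.116078673451411 [-0.27 -0.23  1.22]
-9 -9.141308379815436 [ 0.09  0.07 -0.65]
-11 -11.119407889262737 [-0.02  0.07 -0.57]
-13 -13.126690903924112 [ 0.97 -0.03 -0.02]
-15 -15.140135900678303 [-0.55 -0.24 -0.38]
-17 -17.124942843424446 [-0.21  0.52 -0.02]
-19 -19.116591426597772 [-1.    0.36 -0.98]
-21 -21.144440508838784 [-0.43 -0.88  0.06]
15.35
```

View pics/p5.png

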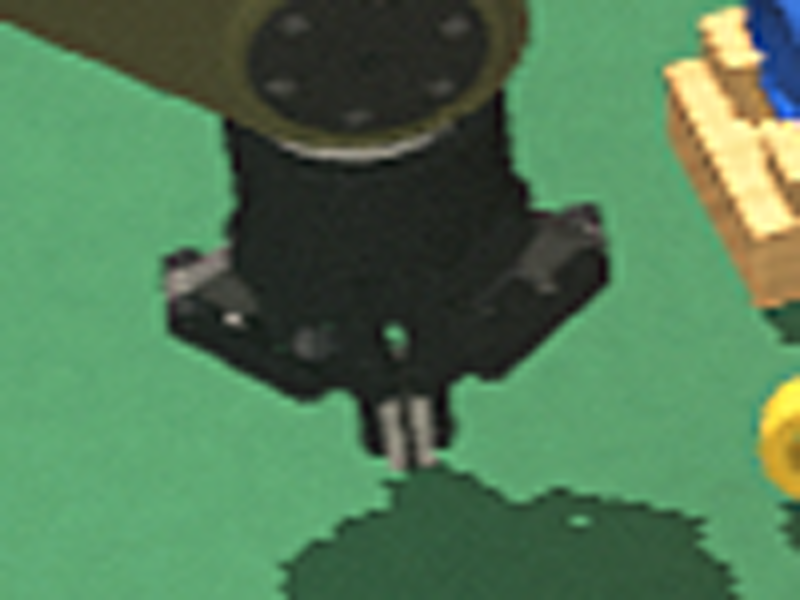

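No contact even at a reported -21 mm, so the reported TCP is more than 21 mm too low here. I'll quantify the offset from the images.

```bash
python3 - <<'E'
from h import *
import pickle
np.set_printoptions(precision=1,suppress=True)
S=pickle.load(open("s4_0_12.pkl","rb"))
# tips px at three: reported z -> px of mid tip
obs={(50,60.1):(278.4,219.5),(22,60):(253+24.9-0.5,166+54.6-.5),(22,12):(255+25-.5,179+54.8-.5),(0,12):(255+24.4-.5,179+54.6-.5),(0,-21):(230+410/8-.5,180+468/7.5-.5)}
for k,u in obs.items():
    for dz in(0,15,20,25,30):
        P=onz(S,[u],k[1]+dz)[0]; print(k,"dz",dz,"dxy",P[:2]-[500,-60],end=" | ")
    print()
E
```

```text
(50, 60.1) dz 0 dxy [ 4.2 21.2] | (50, 60.1) dz 15 dxy [1.4 9.5] | (50, 60.1) dz 20 dxy [0.5 5.6] | (50, 60.1) dz 25 dxy [-0.4  1.7] | (50, 60.1) dz 30 dxy [-1.4 -2.2] | 
(22, 60) dz 0 dxy [ 1.5 20.5] | (22, 60) dz 15 dxy [-1.2  8.8] | (22, 60) dz 20 dxy [-2.1  4.9] | (22, 60) dz 25 dxy [-3.  1.] | (22, 60) dz 30 dxy [-4.  -2.9] | 
(22, 12) dz 0 dxy [ 1.9 18.1] | (22, 12) dz 15 dxy [-0.8  7.1] | (22, 12) dz 20 dxy [-1.6  3.4] | (22, 12) dz 25 dxy [-2.5 -0.3] | (22, 12) dz 30 dxy [-3.4 -3.9] | 
(0, 12) dz 0 dxy [ 0.7 19.2] | (0, 12) dz 15 dxy [-1.9  8.2] | (0, 12) dz 20 dxy [-2.7  4.5] | (0, 12) dz 25 dxy [-3.6  0.8] | (0, 12) dz 30 dxy [-4.5 -2.8] | 
(0, -21) dz 0 dxy [ 1.8 16.6] | (0, -21) dz 15 dxy [-0.7  6. ] | (0, -21) dz 20 dxy [-1.6  2.5] | (0, -21) dz 25 dxy [-2.4 -1.1] | (0, -21) dz 30 dxy [-3.2 -4.6] |
```

```bash
python3 - <<'E'
from h import *
import pickle
np.set_printoptions(precision=1,suppress=True)
S=pickle.load(open("side2.pkl","rb"))
d=np.array([np.cos(np.radians(-104)),np.sin(np.radians(-104))])
for name,u,off,z in(("open50",(217+272/8-.5,60+360/8-.5),26,151),("shut10",(202+193/4-.5,58+172/4-.5),6,150.4)):
    for dz in(15,20,25,30,35,40): print(name,dz,onz(S,[u],z+dz)[0][:2]-(np.array([545,262.5])+d*off),end=" | ")
    print()
# kettle-free check: handle in side image now
E
```

```text
open50 15 [ 2.8 24.4] | open50 20 [ 1.5 18. ] | open50 25 [ 0.2 11.5] | open50 30 [-1.1  5.1] | open50 35 [-2.4 -1.4] | open50 40 [-3.7 -7.8] | 
shut10 15 [ 1.2 22.7] | shut10 20 [-0.1 16.1] | shut10 25 [-1.5  9.6] | shut10 30 [-2.8  3. ] | shut10 35 [-4.1 -3.6] | shut10 40 [ -5.5 -10.1] |
```

Around the stand the true tips are about 33 mm above the reported TCP (about 24 mm at r=500). That explains the miss, because the tips stopped at about 110, above the handle top at 108. I'll compensate in z and grasp again.

```bash
python3 - <<'E'
from h import *
from station import ctrl
import pickle
np.set_printoptions(precision=2,suppress=True)
x,y=HX+[2,0]
ctrl.move_linear([500,-60,110],rate=300)
ctrl.grip(55)
ctrl.reach([x,y,125.],Q(SA))
ctrl.move_linear([x,y,46.],rate=120)
f0=np.array(ctrl.read_ft_force())
d=ctrl.get_image("side");a=d["pixels"][70:150,210:330,::-1]
ctrl.grip(10,60)
print("open",ctrl.read_opening(),f0,ctrl.read_ft_force())
d=ctrl.get_image("side");b=d["pixels"][70:150,210:330,::-1]
cv2.imwrite("pics/g6.png",np.vstack([cv2.resize(i,(450,300),interpolation=cv2.INTER_CUBIC) for i in(a,b)]))
print(ctrl.read_time_s(),ctrl.read_ee_pos())
E
```

```text
open 20.92657381632107 [-0.06  0.21  0.25] [-1.45 -2.54  4.26]
19.3917 [547.23 262.41  46.51]
```

View pics/g6.png

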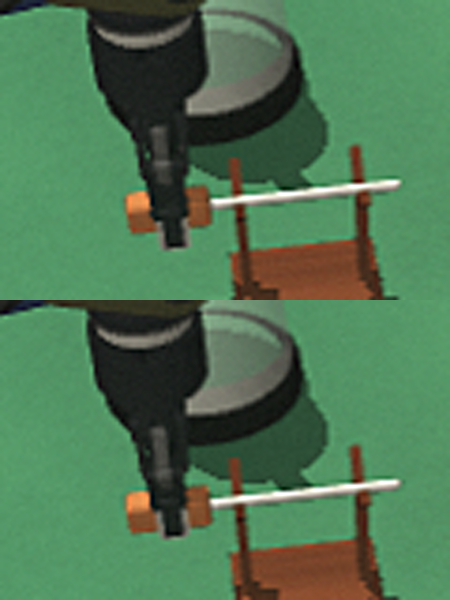

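Gripped: the opening stalls at 20.9 mm, and the pads straddle the middle of the handle at about (256,127) in the side view. Lifting and going to the pre-insertion pose.

```bash
python3 - <<'E'
from h import *
from station import ctrl
import pickle
np.set_printoptions(precision=2,suppress=True)
p=ctrl.read_ee_pos()
ctrl.move_linear([p[0],p[1],115.],rate=130)
a=np.radians(5.3);c=np.array([649.5,-232.]);ax=np.array([np.cos(a),np.sin(a)])
pre=c-212*ax; t=pre*(1+2/np.linalg.norm(pre))
print(pre,t,ctrl.read_opening())
ctrl.reach([*t,115.],Q(5.3))
ctrl.move_linear([*t,34.],rate=130)
print(ctrl.read_opening(),ctrl.read_ee_pos(),ctrl.read_time_s(),ctrl.read_ft_force())
ti=[]
for n in("side","top"):
    d=ctrl.get_image(n);pickle.dump(d,open(n+"7.pkl","wb"))
    im=d["pixels"][:,:,::-1]
    x0,y0,w,h=(240,220,170,127) if n=="side" else (360,140,140,150)
    ti.append(cv2.resize(im[y0:y0+h,x0:x0+w],(400,400*h//w),interpolation=cv2.INTER_CUBIC)[:298])
cv2.imwrite("pics/p7.png",np.hstack(ti))
E
```

```text
[ 438.41 -251.58] [ 440.14 -252.58] 20.995839175141167
21.110583506848382 [ 440.57 -252.72   34.64] 22.75 [ 0.09 -1.   -0.43]
```

View pics/p7.png

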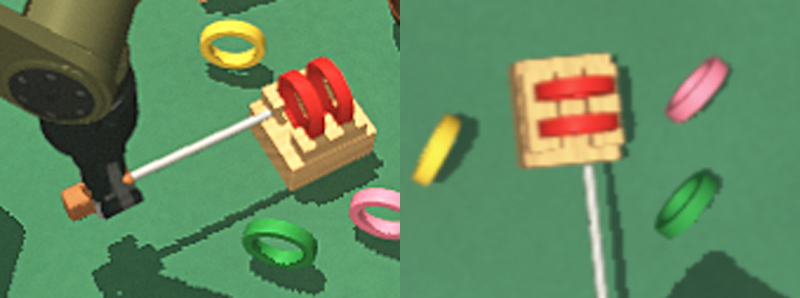

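```bash
python3 - <<'E'
from h import *
import pickle
np.set_printoptions(precision=1,suppress=True)
S=pickle.load(open("side7.pkl","rb"));T=pickle.load(open("top7.pkl","rb"))
ends={}
for n,D,(x0,y0,x1,y1) in(("side",S,(290,262,362,300)),("top",T,(415,193,445,260))):
    H=hsv(D);m=np.zeros(H.shape[:2],bool);m[y0:y1,x0:x1]=1
    m&=(H[...,1]<80)&(H[...,2]>120)
    b=max(blobs(m,5),key=lambda b:b[1][4]);P=pts(b[3])
    l=cv2.fitLine(P.astype(np.float32),cv2.DIST_HUBER,0,.01,.01).ravel();s=(P-l[2:])@l[:2]
    e=[l[2:]+l[:2]*s.min(),l[2:]+l[:2]*s.max()];print(n,b[1],e)
    ends[n]=(l,e)
tip_s=max(ends["side"][1],key=lambda e:e[0]);tip_t=min(ends["top"][1],key=lambda e:e[1])
tip,r=tri(S,tip_s,T,tip_t);print("tip",tip,r)
# second point: intersect side-line plane with a ray of the top view
l=ends["side"][0];c,v=ray(S,[l[2:]-40*l[:2],l[2:]+40*l[:2]]);nrm=np.cross(v[0],v[1])
for u in [max(ends["top"][1],key=lambda e:e[1]), tip_t]:
    ct,vt=ray(T,[u]);P=ct+vt[0]*(nrm@(c-ct))/(nrm@vt[0]);print(P)
    
E
```

```text
side [295 267  61  31 299] [array([295.9, 294.9]), array([354.7, 267.5])]
top [423 197  11  61 304] [array([425.4, 196.8]), array([431.5, 257.1])]
tip [ 604.4 -238.4   83.2] 2.0118084972470403
[ 468.1 -250.3   82.7]
[ 605.3 -238.5   84.2]
```

Rod tip measured at (605,-238.4,83), level, yaw about 4.9°. The hole axis there is y≈-236, z=72, so I'll lower 10 mm, shift 1.5 mm, advance to just short of the near ring and remeasure.

```bash
cat > meas.py <<'E'
from h import *
import pickle
def rod(S,T,rs,rt):
    ends={}
    for n,D,(x0,y0,x1,y1) in(("side",S,rs),("top",T,rt)):
        H=hsv(D);m=np.zeros(H.shape[:2],bool);m[y0:y1,x0:x1]=1
        m&=(H[...,1]<80)&(H[...,2]>120)
        b=max(blobs(m,5),key=lambda b:b[1][4]);P=pts(b[3])
        l=cv2.fitLine(P.astype(np.float32),cv2.DIST_HUBER,0,.01,.01).ravel();s=(P-l[2:])@l[:2]
        ends[n]=(l,[l[2:]+l[:2]*s.min(),l[2:]+l[:2]*s.max()])
    l=ends["side"][0];c,v=ray(S,[l[2:]-40*l[:2],l[2:]+40*l[:2]]);nrm=np.cross(v[0],v[1])
    out=[]
    for u in sorted(ends["top"][1],key=lambda e:e[1]):
        ct,vt=ray(T,[u]);out.append(ct+vt[0]*(nrm@(c-ct))/(nrm@vt[0]))
    return out,ends["side"][1],ends["top"][1]
E
python3 - <<'E'
from meas import *
from station import ctrl
np.set_printoptions(precision=1,suppress=True)
p=np.array(ctrl.read_ee_pos());a=np.radians(5.3);ax=np.array([np.cos(a),np.sin(a)])
q=p[:2]+[0,1.5]
ctrl.move_linear([*q,24.6],rate=60)
q=q+ax*17
ctrl.move_linear([*q,24.6],rate=60)
print(ctrl.read_ee_pos(),ctrl.read_time_s())
S=ctrl.get_image("side");T=ctrl.get_image("top");pickle.dump((S,T),open("8.pkl","wb"))
print(rod(S,T,(295,258,372,310),(410,188,445,262)))
im=[cv2.resize(S["pixels"][230:310,300:410,::-1],(400,291),interpolation=cv2.INTER_CUBIC),cv2.resize(T["pixels"][150:223,370:470,::-1],(400,291),interpolation=cv2.INTER_CUBIC)]
cv2.imwrite("pics/p8.png",np.hstack(im))
E
```

```text
[ 457.8 -249.6   24.5] 23.5917
([array([ 621.3, -235.6,   73.9]), array([ 485.3, -247. ,   72.3])], [array([303.6, 293.2]), array([361.1, 266.3])], [array([423., 190.]), array([428.9, 249.1])])
```

View pics/p8.png

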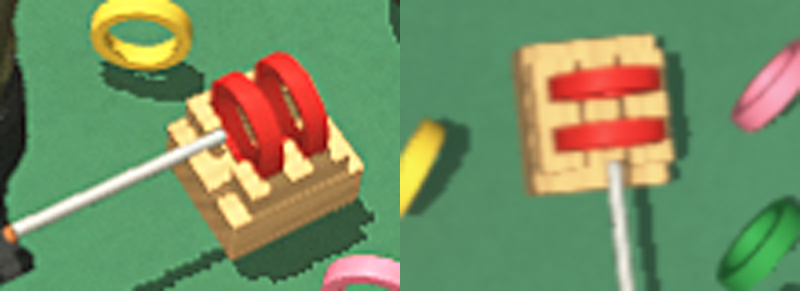

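```bash
python3 - <<'E'
from meas import *
from station import ctrl
np.set_printoptions(precision=1,suppress=True)
p=np.array(ctrl.read_ee_pos());a=np.radians(5.1);ax=np.array([np.cos(a),np.sin(a)])
q=p[:2]
for s,z in((25,24),(50,23.4)):
    ctrl.move_linear([*(q+ax*s+[0,.5]),z],rate=50); f=np.array(ctrl.read_ft_force()); print(s,f)
    if abs(f).max()>6: break
S=ctrl.get_image("side");T=ctrl.get_image("top");pickle.dump((S,T),open("9.pkl","wb"))
print(ctrl.read_ee_pos(),ctrl.read_time_s())
print(rod(S,T,(315,262,358,300),(410,187,445,240)))
im=[cv2.resize(S["pixels"][230:310,300:410,::-1],(400,291),interpolation=cv2.INTER_CUBIC),cv2.resize(T["pixels"][150:223,370:470,::-1],(400,291),interpolation=cv2.INTER_CUBIC)]
cv2.imwrite("pics/p9.png",np.hstack(im))
E
```

```text
25 [ 0.1  0.4 -0.8]
50 [-0.3 -0.6 -0.6]
[ 507.  -244.7   23.3] 25.0917
([array([ 628.5, -234. ,   73. ]), array([ 535.8, -242.1,   70.8])], [array([325.5, 283.1]), array([357.4, 267.9])], [array([422.2, 186.9]), array([426.2, 227.1])])
```

View pics/p9.png

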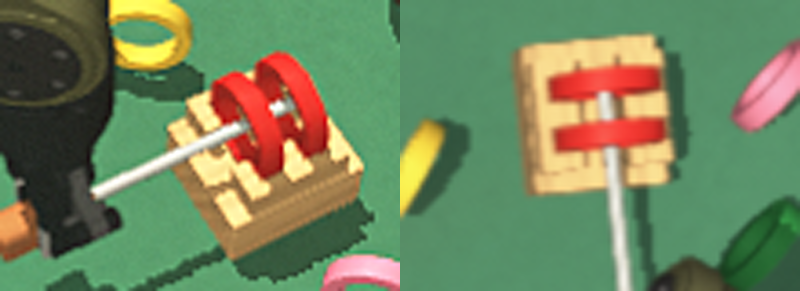

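The rod is through the near ring and level (z about 72), with the tip showing inside the far ring at (379,258). Advancing the last 51 mm.

```bash
python3 - <<'E'
from meas import *
from station import ctrl
np.set_printoptions(precision=1,suppress=True)
p=np.array(ctrl.read_ee_pos());a=np.radians(5.1);ax=np.array([np.cos(a),np.sin(a)])
q=p[:2]
for s,z in((26,22.5),(51,22)):
    ctrl.move_linear([*(q+ax*s),z],rate=50); f=np.array(ctrl.read_ft_force()); print(s,f)
    if abs(f).max()>6: break
ctrl.hold(.15)
S=ctrl.get_image("side");T=ctrl.get_image("top");pickle.dump((S,T),open("10.pkl","wb"))
print(ctrl.read_ee_pos(),ctrl.read_opening(),ctrl.read_time_s())
im=[cv2.resize(S["pixels"][230:310,300:410,::-1],(400,291),interpolation=cv2.INTER_CUBIC),cv2.resize(T["pixels"][137:210,370:470,::-1],(400,291),interpolation=cv2.INTER_CUBIC)]
cv2.imwrite("pics/p10.png",np.hstack(im))
H=hsv(T);m=np.zeros(H.shape[:2],bool);m[140:195,410:440]=1;m&=(H[...,1]<80)&(H[...,2]>120)
for b in blobs(m,5):print(b[1],b[2],onz(T,[(b[1][0]+b[1][2]/2-.5,b[1][1])],72),onz(T,[(b[1][0]+b[1][2]/2-.5,b[1][1]+b[1][3])],72))
E
```

```text
26 [-0.  -0.6 -1.5]
51 [ 0.6 -0.2  0. ]
[ 557.7 -240.3   22.1] 21.115267074667027 26.6583
[413 147  10  20  95] [418.5 156.2] [[ 721.4 -225.3   72. ]] [[ 674.8 -224.4   72. ]]
[419 173   5   7  26] [420.8 176.2] [[ 660.8 -232.2   72. ]] [[ 644.6 -231.8   72. ]]
[421 187   4   8  31] [422.5 190.6] [[ 628.3 -235.    72. ]] [[ 609.8 -234.6   72. ]]
```

View pics/p10.png

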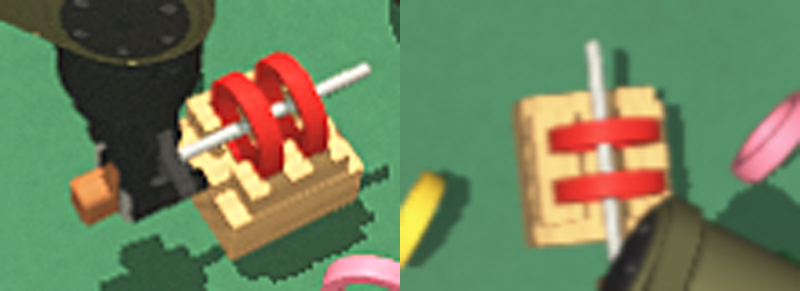

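```bash
python3 - <<'E'
from meas import *
from station import ctrl
np.set_printoptions(precision=1,suppress=True)
p=np.array(ctrl.read_ee_pos())
ctrl.move_linear([p[0],p[1],60.],rate=60)
print(ctrl.read_ft_force())
ctrl.move_linear([p[0],p[1],136.],rate=80)
ctrl.hold(.3)
S=ctrl.get_image("side");T=ctrl.get_image("top");pickle.dump((S,T),open("11.pkl","wb"))
print(ctrl.read_ee_pos(),ctrl.read_opening(),ctrl.read_time_s())
im=[cv2.resize(S["pixels"][190:310,280:430,::-1],(400,320),interpolation=cv2.INTER_CUBIC),cv2.resize(T["pixels"][120:210,370:482,::-1],(400,320),interpolation=cv2.INTER_CUBIC)]
cv2.imwrite("pics/p11.png",np.hstack(im))
E
```

```text
[ 0.3 -0.3 -0.3]
[ 557.7 -240.2  135.9] 21.181300344907772 28.9417
```

View pics/p11.png

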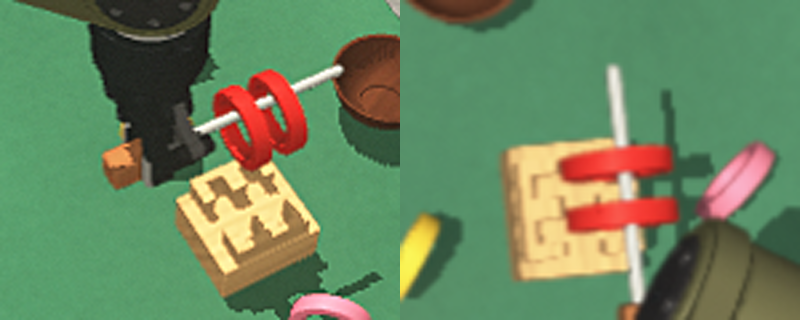

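Both red rings hang clear on the rod (side view about (371,237) and (383,231)) and their rack is empty. Carrying them gently to above the stand.

```bash
python3 - <<'E'
from meas import *
from station import ctrl
np.set_printoptions(precision=1,suppress=True)
ctrl.move_linear([547.2,262.4,136.],Q(SA),rate=150)
ctrl.hold(.2)
ctrl.move_linear([547.2,262.4,88.],rate=80)
S=ctrl.get_image("side");T=ctrl.get_image("top");pickle.dump((S,T),open("12.pkl","wb"))
print(ctrl.read_ee_pos(),ctrl.read_opening(),ctrl.read_time_s())
im=[cv2.resize(S["pixels"][80:170,225:337,::-1],(400,320),interpolation=cv2.INTER_CUBIC),cv2.resize(T["pixels"][145:235,160:272,::-1],(400,320),interpolation=cv2.INTER_CUBIC)]
cv2.imwrite("pics/p12.png",np.hstack(im))
H=hsv(T);m=((H[...,0]<6)|(H[...,0]>174))&(H[...,1]>185)&(H[...,2]>110);m[:,:180]=0;m[:,260:]=0;m[:140]=0;m[240:]=0
c=np.array([636.2,239.7]);u=np.array([np.cos(np.radians(-14)),np.sin(np.radians(-14))])
for b in blobs(m,30):
    P=onz(T,[b[2]],138)[0];print("ring",b[1],P,"along",(P[:2]-c)@u)
E
```

```text
[547.5 262.5  88.6] 20.692368221125367 33.4917
ring [200 172  10   6  44] [657.3 251.4 138. ] along 17.633803830798826
ring [212 174  17   9 106] [648.5 217.2 138. ] along 17.349984169821514
ring [197 185  10   6  47] [628.5 258.8 138. ] along -12.102208850241714
ring [209 187  17   9 107] [619.9 224.6 138. ] along -12.201962236295564
```

View pics/p12.png

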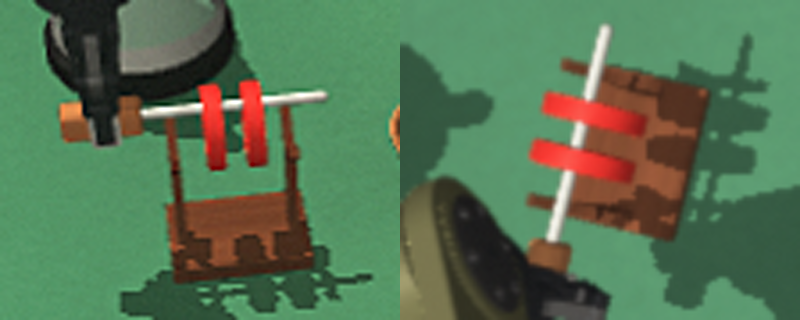

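Above the stand the rings sit at -12 and +17 mm along its axis, between the forks. Lowering and releasing.

```bash
python3 - <<'E'
from meas import *
from station import ctrl
np.set_printoptions(precision=1,suppress=True)
ctrl.move_linear([547.2,262.4,55.],rate=60)
for z in (51,49,47.5,46.5):
    ctrl.move_linear([547.2,262.4,z],rate=30);f=ctrl.read_ft_force();print(z,f)
    if abs(f[2])>5: break
ctrl.grip(30); ctrl.grip(55)
S=ctrl.get_image("side")
z=ctrl.read_ee_pos()[2]
ctrl.move_linear([547.2,262.4,z+90],rate=100)
ctrl.reach([440,100,200],Q(-14))
S2=ctrl.get_image("side");T=ctrl.get_image("top");pickle.dump((S2,T),open("13.pkl","wb"))
print(ctrl.read_time_s())
im=[cv2.resize(S2["pixels"][80:170,225:337,::-1],(400,320),interpolation=cv2.INTER_CUBIC),cv2.resize(T["pixels"][145:235,160:272,::-1],(400,320),interpolation=cv2.INTER_CUBIC)]
cv2.imwrite("pics/p13.png",np.hstack(im))
H=hsv(T);m=((H[...,0]<6)|(H[...,0]>174))&(H[...,1]>185)&(H[...,2]>110);m[:,:180]=0;m[:,260:]=0;m[:140]=0;m[240:]=0
c=np.array([636.2,239.7]);u=np.array([np.cos(np.radians(-14)),np.sin(np.radians(-14))])
for b in blobs(m,30):
    P=onz(T,[b[2]],98)[0];print("ring",b[1],P,"along",(P[:2]-c)@u)
H=hsv(T);m=np.zeros(H.shape[:2],bool);m[145:250,190:255]=1;mm=m&(H[...,1]<90)&(H[...,2]>120)
P=np.vstack([pts(b[3]) for b in blobs(mm,25)]);P=onz(T,P,99)[:,:2];l=cv2.fitLine(P.astype(np.float32),cv2.DIST_HUBER,0,.01,.01).ravel();print("rod",l,P[P[:,0].argmax()])
m&=(H[...,0]>5)&(H[...,0]<16)&(H[...,1]>140)&(H[...,2]>150)
b=max(blobs(m),key=lambda b:b[1][4]);print("handle",onz(T,[b[2]],105),b[1])
E
```

```text
51 [-0.3 -0.2 -0.8]
49 [ 0.1  0.2 -1.1]
47.5 [-0.6 -0.9 -1.9]
46.5 [-2.1 -1.4  2.7]
37.8833
ring [206 174  28  11 154] [651.  227.9  98. ] along 17.17960068315086
ring [203 186  10   7  49] [627.7 257.5  98. ] along -12.508404130543926
ring [214 188  17   9  99] [619.3 224.   98. ] along -12.580300706450853
rod [  1.   -0.2 641.4 238.2] [707. 224.]
handle [[544.8 262.6 105. ]] [198 213  14  26 217]
```

View pics/p13.png

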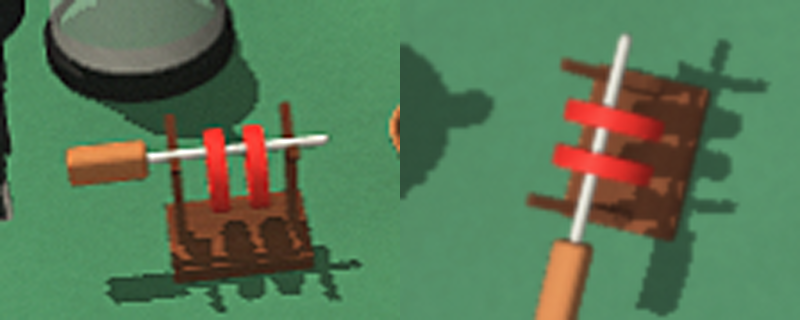

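The skewer is back in both forks, with the handle at (544.8,262.6) against (544.7,263.0) at the start. The rings hang at -12.5 and +17 mm along the stand's axis, and the gripper is clear. Handing in.

```bash
python3 - <<'E'
from station import ctrl
print(ctrl.read_time_s()); ctrl.close_job()
E
```

```text
37.8833
the job is handed in; nothing more can be done
```

I threaded the skewer through both red rings, lifted them together and laid it back across both forks with the rings hanging between them. I then released it, moved the arm clear and handed in at 37.9 s of the allowed 54. The job gives no verdict, so I only have my own checks.

**Final pictures:**
- **Skewer:** the handle is at (544.8, 262.6) mm, within 1 mm of its start. The rod is in both forks along the stand's axis.
- **Rings:** they hang at about -12.5 and +17 mm along the stand from its centre; the limit is ±36. Their final height I checked only by eye.

**Checks that failed or disagreed:**
- **First grasp:** it closed on nothing, and the skewer did not move. The pictures put the fingertips about 24–33 mm above the reported TCP, varying with the arm's position. A slow touch-down found no table contact even at a reported -21 mm.
- **Workaround:** I never found the cause. I corrected heights from the pictures and by repeating the grasp pose for the placing.
- **Before threading:** the rod was 11 mm too high (83 against 72), so I lowered it and measured again.
- **Stand angle:** my rough reading of the base corners gave about -10.5°, against -14° from the rod. I used the rod.

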